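Roll a ground roller down the inspection chute and catch it gently

ROBOT

A 6-joint arm with a two-finger parallel gripper is mounted at the origin on the work surface. World frame = base frame: x ahead of the robot, y to its left, z up, the work surface at z = 0. Lengths are in m, angles in degrees, forces in N, time in s.
With the tool pointing down it reaches from about 0.375 to 0.9 m from the base axis. Payload 3.1 kg.
Tool frame: the origin (TCP) lies at the very end of the fingers, on their centre line; the grasp point (between the pads) lies 19 mm behind it (bot.tcp_to_grasp is the distance from the TCP to the grasp point, in m); z points along the fingers, y is the line along which they close (so a half turn about z gives the same grasp; the last joint's range is limited). The gripper opens to 87 mm and grips with 3 to 60 N. Pads are 19 mm wide; open, the fingers measure 117 mm over their backs; the gripper's body (75 mm by 190 mm) begins 51 mm behind the grasp point.
Start: joints at [59.502, 30.224, 82.088, -0, 67.689, -10.227], TCP at [0.216, 0.586, 0.223] pointing down, gripper open.
Joint ranges: [-176.69, 176.69], [-43.24, 126.21], [12.49, 139.97], [-82, 262], [0, 151.66], [-163.58, 163.58]. Speed limits (degrees/s): [159.86, 159.86, 180, 180, 180, 180].

INTERFACE

Orientations are given as a 3x3 rotation matrix whose columns are the frame's x, y, z axes.
In Python, from rig import telemetry, capture, camera_info, job, bot gives the robot as it stands. The module is installed in compiled form; this text tells all that it offers.
- The arm moves only by the tool carry_out, never from a script. Its argument "deltas" is a list that holds one entry, the list of rows, each a list of 7 numbers: the shift along the tool's x, y, z scaled (see below), then the turn, a rotation vector about the tool's x, y, z scaled (see below), then the closure, from -1 (fully open) to 1 (shut). In form: [[[dx, dy, dz, ax, ay, az, claw], ...]]. A call has exactly 10 rows; each row is the pose to reach, as a shift and turn from the pose commanded when the call began, along the tool's axes at that moment, turning the shorter way round; what a row does not reach only later rows make up. The controller multiplies each number of a shift by 15 cm and each number of a turn by 360 degrees. A row lasts 1/12 s, in which the tool goes at most 41.7 mm and 7.16 degrees, less where a joint would pass 70% of its speed; a pose out of reach is approached as far as the arm can. A call with a number of a shift or a turn outside -1 to 1 is refused whole. A call with a gripper value outside its range is refused whole. The fingers move at their own pace and stop on an object; the grip force is fixed at half the most. Time passes only in rows, so rows that repeat a pose let the fingers close, or fill a call up. It gives the time, the measured TCP pose, the force, the opening and the grip force at its end, in the units of the state.
- telemetry.read_state(): the state, without advancing time (a new reading comes with each control period).
- capture(name): name is "scene" or "side" or "wrist"; returns the picture (400x640x3 uint8, red, green, blue); there is no depth.
- camera_info(name): a dict with "mtx" (3x3 intrinsics, pixels), "cam_to_world" (4x4, takes a point from camera to world coordinates); the wrist camera has in their place "T_tool_cam" (4x4, takes a point from camera to tool coordinates, whose origin is the TCP and whose axes are the flange's). Camera axes: x right, y down, z forward; pixel columns grow to the right and rows downward; lengths in m; the calibration is good to about 2 mm. The wrist camera is an equidistant fisheye: a pixel r from the principal point sees the ray r / f radians off the axis. A picture is of the moment at which its call begins: read the wrist's pose just before it. camera_info takes no time and is no camera call.
- job.hand_in(): hands the job in; it is judged then, once.
The state is a dict: "time_s": time; "joint_positions": joint angles; "qvel": joint speeds; "tau": joint torques, N m; "position": TCP position; "tcp_rot": TCP orientation; "force": force on the tool from outside, world axes, zero at the start; "moment": the same for the moment, N m; "opening": opening from 0.0 (shut) to 1.0 (fully open); "grasp_force": force on a finger pad.
Only numpy, scipy, OpenCV 4.12 (cv2) and the standard library are available. Lean on these libraries where they do the work, as an engineer would, in place of code of your own. Each camera call takes 0.05 s, during which the arm holds its last target. There are 200 camera calls.

TASK

Press the black pad down until the stop bar has sunk below the chute's floor and the steel roller is released, and let it roll on its own past the two black tabs on the rims. Then take the sprung catcher by its knob and, moving along with the arriving roller, let it come gently onto the buffer (the spring must never be squashed by more than about 15 mm) and slow it almost to a standstill well before the seat. Ease it slowly down into the seat at the lower end and leave it lying there at rest; do not touch the roller itself with the hand, and leave the other things on the bench alone.

Things in the scene. Friction and masses are not known exactly. Their poses are not given: they have to be found in the camera images.
- chute: fixed chute, 620 mm of rubber floor, 66 mm wide between rims 25 mm high. Origin on the table under its middle; z up; -y points downhill, y = 0.31 is the closed upper end, y = -0.31 the floor's open end; x across, pad on the -x side. Floor slope 0.031 rad nominally (0.028 to 0.034, set by a screw): 56 mm above the table at the roller's start, 40 mm (give or take 2) at the seat
- roller: loose solid ground steel roller, 60 mm diameter, 60 mm long, nominal 0.6 kg. Origin at its centre; x along the cylinder, across the chute; it turns about x as it rolls. Starts behind the stop bar, centre at chute y = 0.25. Free, it gains about 0.075 m/s2 (0.05 to 0.1), as the slope varies: 0.12 to 0.18 m/s at the tabs, 0.15 to 0.23 where the catcher waits, 0.23 to 0.32 at the seat
- tabs (a point): point on the chute's floor, mid-width, level with the two small black tabs on the rims (chute x = 0, y = 0.09, about 51 mm above the table)
- seat (a point): point on the floor, mid-width, at chute y = -0.27, about 40 mm above the table, where the slope meets an end rise: from here to the floor's end at y = -0.31 it climbs at 0.10 rad to a lip 4 mm higher; past the lip there is only an overflow tray and the roller counts as lost. Seated, the roller's centre is over this point, 30 mm above the floor
- pad (a point): top centre of the round black press pad, 48 mm across, that works the stop bar; on a steel stem on the chute's -x side, 130 mm from its centre line, level with the stop bar (chute y = 0.217); its top is about 87 mm above the table at the start. Press straight down
- stop_bar (a joint): how far pad and stop bar are pressed down: 0 up (the bar stands 20 mm above the floor and blocks the roller), from 0.022 m the bar is below the floor and the roller is free, 0.036 m is the end of travel, which need not be reached. It moves against a friction of about 4 N and stays where it is left
- knob (a point): grip point of the catcher's black knob: on the axis of an upright round post 22 mm across, 80 mm above the floor (16 mm below the post's top; the post is free from 40 to 96 mm above the floor). The catcher is a small aluminium carriage on the chute's rims. The face of its buffer plate is 40 mm uphill of the knob, so the roller touches it when its centre is 70 mm uphill of the knob
- catcher (a joint): travel of the catcher downhill along the chute, m: 0 at its uppermost place (knob at chute y = -0.05), 0.30 at its lowest (knob at chute y = -0.35; there the buffer stands 10 mm clear of the seated roller). 0.25 kg, moves against a friction of 0.8 N and stays where it is left
- buffer (a joint): how far the catcher's sprung buffer plate (50 mm wide, 36 mm high, facing uphill) is pushed in downhill, m: 0 free, 0.030 at its stop. Spring 20 N/m, damping 1.0 N s/m: a roller that meets a standing catcher squashes it by more than 15 mm
- ring_gauge: bystander: steel ring gauge, 54 mm across, 18 mm high, lying beside the chute; origin at its underside centre
- dish: bystander: shallow glass dish, 84 mm across, 18 mm high, beside the chute; origin at its underside centre
- jar: bystander: small amber jar, 52 mm across, 70 mm high, on the far side of the chute; origin at its underside centre
- gauge_block: bystander: steel block 60 x 35 x 30 mm on the far side of the chute; origin at its underside centre
There are look-alikes about, which are no part of the job. What is shaped like the roller but brown or green is not meant.

How it is judged (in metres and radians):
On the way, in this order (a step that is already met when the one before it is completed fails the run):
1. the pad is pressed down so far that the stop bar is below the floor (value of joint stop_bar above 0.022 m), for 0.05 s.
2. the roller rolls past the tabs by itself, faster than 0.07 m/s, the buffer not yet touched (y of roller in the frame of chute between -0.06 and 0.09 m and linear speed of roller above 0.07 m/s and value of joint buffer below 0.003 m), for 0.05 s.
3. the roller is slowed almost to a standstill (below 0.06 m/s for 0.3 s) more than 30 mm before the seat (y of roller in the frame of chute between -0.24 and 0.09 m and linear speed of roller below 0.06 m/s), for 0.3 s.
At the end, for the whole second after the job is handed in: the roller lies in the seat (centre within 14 mm of it, resting on the floor) at rest, the stop bar still down (horizontal distance between roller and seat below 0.014 m and z of roller in the frame of seat between 0.022 and 0.038 m and linear speed of roller below 0.02 m/s and value of joint stop_bar above 0.021 m); the robot touches nothing.
It fails at once if the roller slammed into the buffer (spring squashed by more than 16 mm) (value of joint buffer above 0.016 m).
It fails at once if the hand touched the roller (over 0.5 N) (contact force between any of the arm, the fingers and roller above 0.5 N).
It fails at once if the roller ran into the seat faster than 0.15 m/s (y of roller in the frame of chute below -0.245 m and linear speed of roller above 0.15 m/s).
It fails at once if the roller left the chute (z of roller in the frame of chute below 0.05 m or y of roller in the frame of chute below -0.31 m or x of roller in the frame of chute above 0.045 m or x of roller in the frame of chute below -0.045 m).
It fails at once if another thing on the bench was moved by more than 30 mm (distance of any of ring_gauge, dish, jar, gauge_block from where it was at the start of the episode above 0.03 m).
It also fails if it takes over 42 s, if anything falls off the work surface, if the arm or the gripper's body presses on something with over 40 N, if the wrist force passes 120 N, or if a joint passes its speed limit or range.

## Working session

There is one attempt and no reset: what is moved stays moved. The work goes in short steps, Python scripts to look and compute and a tool call to move; the robot and the scene stay as the last step left them, time stands still between calls to the robot, and variables do not carry over. Pictures are saved under pics/ and viewed, at most 10 in all, crops included, and the job is handed in when it is done.

Besides the shell and the picture viewer there is one more tool, called after "Request:" in YAML: its name, and indented under it one key for each argument. carry_out: Moves the arm, as the interface text tells. Its arguments: {"type":"object","properties":{"deltas":{"type":"array","items":{"type":"array","items":{"type":"array","items":{"type":"number"}}}}},"required":["deltas"]}

```bash
mkdir -p pics
python3 - <<'E'
from rig import telemetry, capture, camera_info, job, bot
import cv2
for n in ("scene","side"):
    im=capture(n); cv2.imwrite(f"pics/{n}0.png",im[:,:,::-1])
    print(n,{k:(v.round(4).tolist() if hasattr(v,'round') else v) for k,v in camera_info(n).items()})
s=telemetry.read_state(); print(s, bot.tcp_to_grasp)
E
```

```text
scene {'mtx': [[422.7016, 0.0, 318.8311], [0.0, 422.7016, 202.4916], [0.0, 0.0, 1.0]], 'cam_to_world': [[-0.0546, 0.5758, -0.8158, 1.2059], [0.9985, 0.0269, -0.0479, 0.1394], [-0.0056, -0.8172, -0.5764, 0.6122], [0.0, 0.0, 0.0, 1.0]]}
side {'mtx': [[422.2, 0.0, 316.2582], [0.0, 422.2, 199.8894], [0.0, 0.0, 1.0]], 'cam_to_world': [[0.7804, -0.3088, 0.5437, 0.0113], [-0.6253, -0.3909, 0.6755, -0.5175], [0.004, -0.8671, -0.4981, 0.5593], [0.0, 0.0, 0.0, 1.0]]}
{'time_s': 0.1, 'joint_positions': array([ 5.95018704e+01,  3.02706569e+01,  8.21481189e+01, -2.40750742e-03,
        6.76898760e+01, -1.02289120e+01]), 'qvel': array([-0.06877345, -0.15742164, -0.2456319 , -0.02092755,  0.08601522,
       -0.07185308]), 'tau': array([ 2.00542463e-04, -4.40986562e+01, -1.77151823e+01,  6.35054195e-02,
        5.34176314e-02, -5.63733465e-05]), 'position': array([0.21618387, 0.58572619, 0.22170662]), 'tcp_rot': array([[-9.38080592e-01,  3.46415849e-01, -9.28911741e-04],
       [ 3.46416966e-01,  9.38079182e-01, -1.65369343e-03],
       [ 2.98527153e-04, -1.87308850e-03, -9.99998201e-01]]), 'force': array([-0.21302486,  0.30085673, -0.48153757]), 'moment': array([-0.03864766,  0.00285547,  0.00458253]), 'grasp_force': 0.0, 'opening': 1.000956934904172} 0.0187
```

View pics/scene0.png

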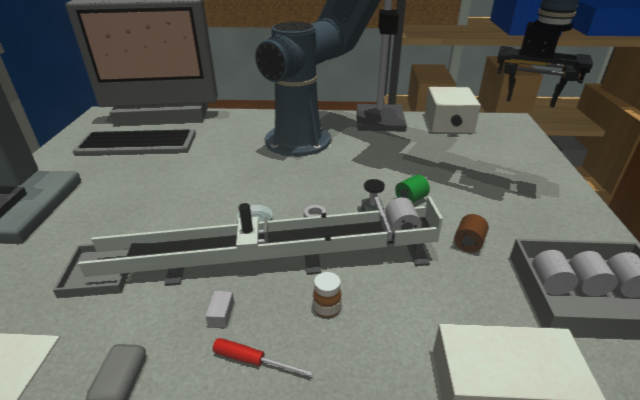

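View pics/side0.png

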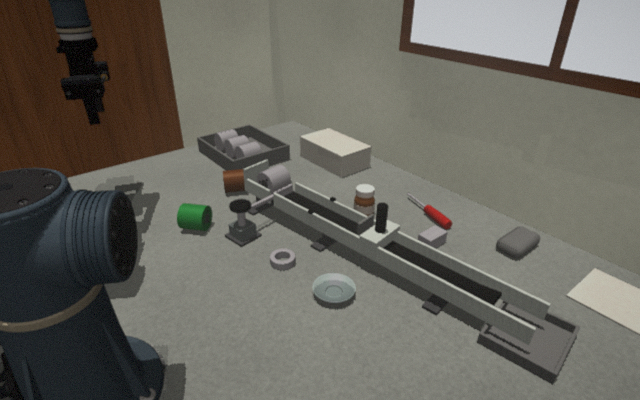

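The scene view shows the chute running from the upper end at about (435,215) to the lower end at about (90,255). The pad is at (374,186) and the catcher post at (245,215).

Roller candidates in the scene view:
- grey in the chute at (403,214)
- green at (412,189)
- brown at (471,232)
- three grey in the tray at (555–635,272)

The grey one in the chute behind the stop bar fits the description. I'll confirm it in an enlarged crop.

Run:
```python
import cv2,numpy as np
a=cv2.imread("pics/scene0.png");b=cv2.imread("pics/side0.png")
c1=cv2.resize(a[170:270,220:450],None,fx=3.478,fy=3,interpolation=cv2.INTER_CUBIC)[:, :800]
c2=cv2.resize(b[155:280,220:420],None,fx=4,fy=2.4,interpolation=cv2.INTER_CUBIC)
cv2.imwrite("pics/crop1.png",np.vstack([c1[:300,:800],c2[:300]]))
```

```text
(no output)
```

View pics/crop1.png

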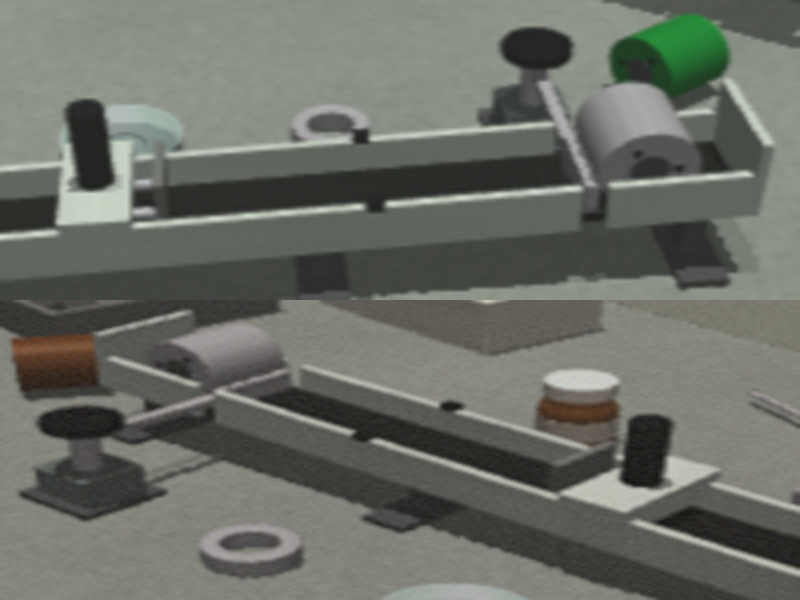

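The crop confirms it: the grey steel roller sits behind the stop bar, with the pad at scene (374,186) / side (240,205). The post top is at scene (245,205) / side (382,206), and the tabs are at scene (324,215), (328,238) / side (310,211), (333,199). Next I'll triangulate.

```bash
cat > h.py <<'E'
import numpy as np,cv2
from rig import camera_info
def ray(n,p):
    c=camera_info(n);d=np.linalg.solve(np.array(c["mtx"]),[p[0],p[1],1.]);T=np.array(c["cam_to_world"])
    d=T[:3,:3]@d;return T[:3,3],d/np.linalg.norm(d)
def tri(p,q):
    o1,d1=ray("scene",p);o2,d2=ray("side",q)
    A=np.eye(3)*2-np.outer(d1,d1)-np.outer(d2,d2)
    x=np.linalg.solve(A,(np.eye(3)-np.outer(d1,d1))@o1+(np.eye(3)-np.outer(d2,d2))@o2)
    return x,max(np.linalg.norm(np.cross(x-o1,d1)),np.linalg.norm(np.cross(x-o2,d2)))
def plane(n,p,z):
    o,d=ray(n,p);return o+d*(z-o[2])/d[2]
def blob(im,x,y,r,thr=60):
    g=im.max(axis=2);m=np.zeros(g.shape,np.uint8);m[y-r:y+r,x-r:x+r]=(g[y-r:y+r,x-r:x+r]<thr)
    k,l,s,c=cv2.connectedComponentsWithStats(m);i=l[y,x];return s[i].tolist(),c[i].round(2).tolist(),l==i
E
python3 - <<'E'
from h import *
a=cv2.imread("pics/scene0.png");b=cv2.imread("pics/side0.png")
P={}
for k,(u,v) in dict(pad=((374,186),(240,205))).items():
    s1,s2=blob(a,*u,14)[:2],blob(b,*v,14,45)[:2];print(k,s1,s2);print(tri(s1[1],s2[1]))
print("post",blob(a,246,215,18,50)[:2],blob(b,382,215,18,50)[:2])
for k,p,q in [("posttop",(244.7,205.6),(382.5,206)),("tab-",(323.8,215),(310.5,210.8)),("tab+",(328.1,238.3),(333,199.2))]:
    x,e=tri(p,q);print(k,x.round(4),round(e,4))
for z in (.075,.08):print([plane(n,p,z).round(4) for n,p in [("scene",(323.8,215)),("side",(310.5,210.8)),("scene",(328.1,238.3)),("side",(333,199.2))]])
print(plane("scene",(374.1,185.7),.087),plane("side",(240.5,205.4),.087))
E
```

```text
pad ([365, 180, 19, 13, 210], [373.98, 185.85]) ([230, 200, 21, 13, 209], [239.9, 205.81])
(array([0.38413257, 0.21756005, 0.08124775]), np.float64(0.0014903606254478266))
post ([240, 204, 12, 29, 252], [245.54, 217.89]) ([376, 203, 11, 30, 264], [380.98, 217.53])
posttop [ 0.556  -0.0436  0.1393] 0.0027
tab- [0.4967 0.1071 0.0782] 0.0013
tab+ [0.5707 0.1183 0.0766] 0.0019
[array([0.4909, 0.1078, 0.075 ]), array([0.4998, 0.1094, 0.075 ]), array([0.5668, 0.1197, 0.075 ]), array([0.5723, 0.1177, 0.075 ])]
[array([0.4976, 0.1081, 0.08  ]), array([0.4948, 0.1029, 0.08  ]), array([0.5727, 0.1199, 0.08  ]), array([0.5665, 0.1112, 0.08  ])]
[0.39028965 0.21810069 0.087     ] [0.38133806 0.20698616 0.087     ]
```

Run:
```python
from h import *
from scipy.optimize import brentq
def edge(n,p,q,ranges,sgn):
    g=cv2.GaussianBlur(cv2.imread(f"pics/{n}0.png").max(axis=2).astype(float),(3,3),0);X=[];Y=[]
    for a,b in ranges:
        for x in range(a,b):
            y0=p[1]+(q[1]-p[1])*(x-p[0])/(q[0]-p[0]);r=np.arange(int(y0)-4,int(y0)+5)
            d=sgn*(g[r+1,x]-g[r-1,x])/2;i=np.argmax(d)
            if 0<i<len(d)-1 and d[i]>6:
                X.append(x);Y.append(r[i]+.5*(d[i-1]-d[i+1])/(d[i-1]-2*d[i]+d[i+1]))
    c=np.polyfit(X,Y,1)
    for _ in range(4):
        e=np.abs(np.polyval(c,X)-Y);k=e<max(.4,2*np.median(e));c=np.polyfit(np.array(X)[k],np.array(Y)[k],1)
    u=[(ranges[0][0],),(ranges[-1][1],)];P=[(t[0],np.polyval(c,t[0])) for t in u]
    N=np.cross(ray(n,P[0])[1],ray(n,P[1])[1]);N/=np.linalg.norm(N);al=.031
    f=lambda t:N@[np.sin(t)*np.cos(al),-np.cos(t)*np.cos(al),-np.sin(al)]
    th=brentq(f,-.2,.5);print(n,len(X),k.sum(),e[k].std().round(2),P,"theta",np.degrees(th))
    return P
edge("scene",(277,241),(381,232),[(150,230),(272,375)],1)
edge("side",(282,196),(355,232),[(285,350),(395,455)],1)
```

```text
scene 179 179 0.04 [(150, np.float64(253.93923860266935)), (375, np.float64(231.93994613378743))] theta 9.284886905961109
side 93 89 0.05 [(285, np.float64(196.92297782317337)), (455, np.float64(285.16174872327105))] theta 8.889217413859518
```

Run:
```python
from h import *
t=np.radians(9.1);ex=np.array([np.cos(t),np.sin(t)]);ey=np.array([-np.sin(t),np.cos(t)])
for n,ps in (("scene",[(150,253.939),(375,231.94)]),("side",[(285,196.92),(455,285.16)])):
    for p in ps:
        z=.075
        for _ in range(5):
            w=plane(n,p,z);yc=w[:2]@ey-(np.array([.5337,.1127])@ey-.09);z=.051+.025+.031*(yc-.09)
        print(n,"lat",w[:2]@ex,"yc",yc,z)
for k,v in dict(tabm=(.4967,.1071),tabp=(.5707,.1183),post=(.556,-.0436),pad=(.384,.2176)).items(): print(k,np.array(v)@ex,np.array(v)@ey)
print(ex,ey)
```

```text
scene lat 0.5755663034683656 yc -0.2524032856672952 0.06538549814431385
scene lat 0.5741467103838326 yc 0.18616597264274298 0.07898114515192503
side lat 0.511843778535627 yc 0.17348506773431788 0.07858803709976385
side lat 0.5102695549982155 yc -0.2516413164731338 0.06540911918933286
tabm 0.5073871668161328 0.027194906697720646
tabp 0.5822271588689505 0.026550244356499074
post 0.5421063848212113 -0.13098712736783258
pad 0.41358209722692557 0.15412854652327662
[0.98741381 0.15815807] [-0.15815807  0.98741381]
```

Request:
carry_out:
  deltas:
    - [[-0.18, -0.16, 0.02, 0, 0, 0, 0], [-0.36, -0.32, 0.04, 0, 0, 0, 0], [-0.54, -0.47, 0.05, 0, 0, 0, 0], [-0.72, -0.63, 0.07, 0, 0, 0, 0], [-0.895, -0.785, 0.087, 0, 0, 0, 0], [-0.895, -0.785, 0.087, 0, 0, 0, 0], [-0.895, -0.785, 0.087, 0, 0, 0, 0], [-0.895, -0.785, 0.087, 0, 0, 0, 0], [-0.895, -0.785, 0.087, 0, 0, 0, 0], [-0.895, -0.785, 0.087, 0, 0, 0, 0]]

```text
time_s: 0.93
position: [0.3011, 0.4304, 0.2095]
tcp_rot: [[-0.939, 0.345, 0.0], [0.345, 0.939, 0.001], [0.0, 0.001, -1.0]]
force: [-0.4, -0.6, 0.4]
opening: 0.506
grasp_force: 0.0
```

Request:
carry_out:
  deltas:
    - [[-0.09, -0.08, 0.01, 0, 0, 0, 0], [-0.18, -0.16, 0.02, 0, 0, 0, 0], [-0.27, -0.24, 0.03, 0, 0, 0, 0], [-0.36, -0.31, 0.035, 0, 0, 0, 0], [-0.45, -0.39, 0.044, 0, 0, 0, 0], [-0.54, -0.47, 0.05, 0, 0, 0, 0], [-0.63, -0.55, 0.06, 0, 0, 0, 0], [-0.72, -0.63, 0.07, 0, 0, 0, 0], [-0.81, -0.71, 0.08, 0, 0, 0, 0], [-0.895, -0.785, 0.087, 0, 0, 0, 0]]

```text
time_s: 1.77
position: [0.387, 0.2726, 0.1964]
tcp_rot: [[-0.939, 0.345, 0.0], [0.345, 0.939, 0.0], [-0.0, 0.0, -1.0]]
force: [-0.3, 0.5, 0.5]
opening: 0.501
grasp_force: 0.0
```

Request:
carry_out:
  deltas:
    - [[-0.09, -0.08, 0.01, 0, 0, 0, 0], [-0.18, -0.16, 0.02, 0, 0, 0, 0], [-0.27, -0.24, 0.03, 0, 0, 0, 0], [-0.36, -0.31, 0.035, 0, 0, 0, 0], [-0.45, -0.39, 0.044, 0, 0, 0, 0], [-0.54, -0.47, 0.05, 0, 0, 0, 0], [-0.63, -0.55, 0.06, 0, 0, 0, 0], [-0.72, -0.63, 0.07, 0, 0, 0, 0], [-0.81, -0.71, 0.08, 0, 0, 0, 0], [-0.895, -0.785, 0.087, 0, 0, 0, 0]]

```text
time_s: 2.6
position: [0.4726, 0.1156, 0.1833]
tcp_rot: [[-0.939, 0.345, 0.0], [0.345, 0.939, 0.0], [-0.0, 0.0, -1.0]]
force: [0.6, -0.0, 0.3]
opening: 0.498
grasp_force: 0.0
```

Request:
carry_out:
  deltas:
    - [[-0.11, -0.1, 0.01, 0, 0, -0.012, 0], [-0.22, -0.2, 0.02, 0, 0, -0.024, 0], [-0.34, -0.29, 0.03, 0, 0, -0.036, 0], [-0.45, -0.39, 0.044, 0, 0, -0.048, 0], [-0.56, -0.49, 0.05, 0, 0, -0.06, 0], [-0.67, -0.59, 0.06, 0, 0, -0.072, 0], [-0.78, -0.69, 0.07, 0, 0, -0.0816, 0], [-0.895, -0.785, 0.087, 0, 0, -0.0816, 0], [-0.895, -0.785, 0.087, 0, 0, -0.0816, 0], [-0.895, -0.785, 0.087, 0, 0, -0.0816, 0]]

```text
time_s: 3.43
position: [0.5578, -0.0415, 0.17]
tcp_rot: [[-0.987, -0.158, -0.0], [-0.158, 0.987, 0.0], [-0.0, 0.0, -1.0]]
force: [-0.5, -0.5, 0.0]
opening: 0.5
grasp_force: 0.0
```

Run:
```python
from h import *
from rig import *
s=telemetry.read_state();print(s["time_s"],s["position"],s["tcp_rot"].round(4),s["opening"],s["force"],s["joint_positions"].round(1))
im=capture("wrist");cv2.imwrite("pics/w1.png",im[:,:,::-1]);ci=camera_info("wrist");print(ci)
np.save("w1.npy",np.c_[s["tcp_rot"],s["position"]])
```

```text
3.4333 [ 0.5577759  -0.04145935  0.17001615] [[-9.875e-01 -1.578e-01 -1.000e-04]
 [-1.578e-01  9.875e-01  4.000e-04]
 [-0.000e+00  4.000e-04 -1.000e+00]] 0.5001636703495882 [-0.49892439 -0.48836061  0.04413998] [ -15.7   29.1   94.7    0.    56.3 -114.8]
{'mtx': array([[309.70691629,   0.        , 319.94291208],
       [  0.        , 309.70691629, 197.15571155],
       [  0.        ,   0.        ,   1.        ]]), 'T_tool_cam': array([[-9.05344940e-04, -9.68110659e-01, -2.50521320e-01,
         6.77061093e-02],
       [ 9.99998317e-01, -4.76657134e-04, -1.77185145e-03,
        -3.67052148e-04],
       [ 1.59593550e-03, -2.50522502e-01,  9.68109461e-01,
        -1.63618735e-01],
       [ 0.00000000e+00,  0.00000000e+00,  0.00000000e+00,
         1.00000000e+00]])}
```

View pics/w1.png

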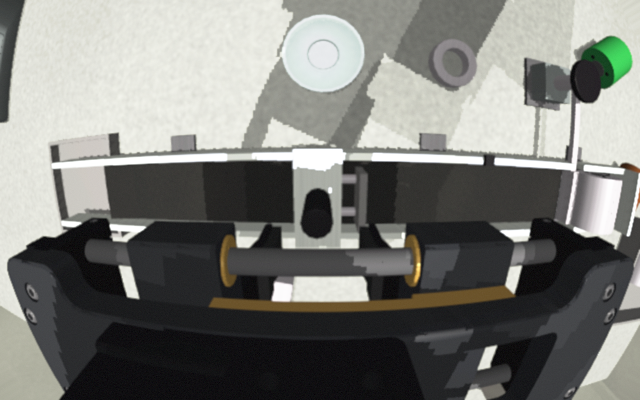

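The wrist view shows the post between and below the fingers, with its base at (316,195) and its top disc at about (318,222). I'll cast the top onto its height.

Run:
```python
from h import *
ci=camera_info("wrist");W=np.load("w1.npy");K=np.array(ci["mtx"]);T=np.array(ci["T_tool_cam"])
im=cv2.imread("pics/w1.png")
s=blob(im,318,205,35,40)[:2];print(s)
def wr(p,z):
    u=(np.array(p)-K[:2,2])/K[0,0];r=np.linalg.norm(u);d=np.r_[u/r*np.sin(r),np.cos(r)]
    d=W[:,:3]@T[:3,:3]@d;o=W[:,:3]@T[:3,3]+W[:,3];return o+d*(z-o[2])/d[2]
t=np.radians(9.1);ex=np.array([np.cos(t),np.sin(t)]);ey=np.array([-np.sin(t),np.cos(t)])
g=im.max(axis=2);print(g[180:246:3,318].tolist());print(g[222,295:342:2].tolist())
for p,z in (((318,222),.142),((316.5,195),.09)):
    w=wr(p,z);print(w,w[:2]@ex,w[:2]@ey)
print("tcp",W[:2,3]@ex,W[:2,3]@ey)
```

```text
([302, 189, 30, 49, 1134], [316.7, 213.84])
[173, 175, 175, 35, 19, 20, 17, 18, 24, 19, 34, 28, 27, 27, 26, 26, 25, 21, 27, 51, 176, 174]
[164, 173, 149, 45, 23, 27, 25, 24, 23, 25, 24, 24, 25, 24, 25, 27, 24, 25, 33, 128, 171, 170, 175, 102]
[ 0.55677738 -0.0436373   0.142     ] 0.5428680777587099 -0.13114690628445885
[ 0.55195361 -0.04600821  0.09      ] 0.537730044535101 -0.1327250584919111
tcp 0.5441984925463871 -0.1291542900905066
```

Request:
carry_out:
  deltas:
    - [[0.007, -0.01, 0.1, 0, 0, 0, 0], [0.007, -0.01, 0.2, 0, 0, 0, 0], [0.007, -0.01, 0.3, 0, 0, 0, 0], [0.007, -0.01, 0.397, 0, 0, 0, 0], [0.007, -0.01, 0.397, 0, 0, 0, 1], [0.007, -0.01, 0.397, 0, 0, 0, 1], [0.007, -0.01, 0.397, 0, 0, 0, 1], [0.007, -0.01, 0.397, 0, 0, 0, 1], [0.007, -0.01, 0.397, 0, 0, 0, 1], [0.007, -0.01, 0.397, 0, 0, 0, 1]]

```text
time_s: 4.32
position: [0.5569, -0.0432, 0.1119]
tcp_rot: [[-0.987, -0.158, 0.002], [-0.158, 0.987, -0.0], [-0.002, -0.001, -1.0]]
force: [-0.9, 0.9, 2.9]
opening: 0.245
grasp_force: 30.0
```

Request:
carry_out:
  deltas:
    - [[0, 0.01, 0, 0, 0, 0, 1], [0, 0.02, 0, 0, 0, 0, 1], [0, 0.03, 0, 0, 0, 0, 1], [0, 0.04, 0, 0, 0, 0, 1], [0, 0.05, 0, 0, 0, 0, 1], [0, 0.06, 0, 0, 0, 0, 1], [0, 0.067, -0.002, 0, 0, 0, 1], [0, 0.067, -0.002, 0, 0, 0, 1], [0, 0.067, -0.002, 0, 0, 0, 0], [0, 0.067, -0.002, 0, 0, 0, 0]]

```text
time_s: 5.15
position: [0.5546, -0.0332, 0.1112]
tcp_rot: [[-0.987, -0.158, 0.0], [-0.158, 0.987, 0.0], [-0.0, 0.0, -1.0]]
force: [0.9, -0.1, 0.0]
opening: 0.323
grasp_force: 0.0
```

Request:
carry_out:
  deltas:
    - [[0, 0, -0.1, 0, 0, 0, 0.2], [0, 0, -0.25, 0, 0, 0, 0.2], [0, 0, -0.35, 0, 0, 0, 0.2], [0.14, 0.16, -0.35, 0, 0, 0, 0.2], [0.29, 0.33, -0.35, 0, 0, 0, 0.2], [0.43, 0.5, -0.35, 0, 0, 0, 0.2], [0.58, 0.67, -0.35, 0, 0, 0, 0.2], [0.72, 0.84, -0.35, 0, 0, 0, 0.2], [0.863, 1.0, -0.35, 0, 0, 0, 0.2], [0.863, 1.0, -0.35, 0, 0, 0, 0.2]]

```text
time_s: 5.98
position: [0.3949, 0.0971, 0.1627]
tcp_rot: [[-0.987, -0.161, -0.01], [-0.161, 0.987, 0.001], [0.01, 0.003, -1.0]]
force: [-0.3, -1.0, -0.1]
opening: 0.398
grasp_force: 0.0
```

Request:
carry_out:
  deltas:
    - [[0, 0.11, 0, 0, 0, 0, 0.2], [0, 0.22, 0, 0, 0, 0, 0.2], [0, 0.33, 0, 0, 0, 0, 0.2], [0, 0.44, 0, 0, 0, 0, 0.2], [0, 0.55, 0, 0, 0, 0, 0.2], [0, 0.67, 0.1, 0, 0, 0, 0.2], [0, 0.67, 0.2, 0, 0, 0, 0.2], [0, 0.67, 0.3, 0, 0, 0, 0.2], [0, 0.67, 0.4, 0, 0, 0, 0.2], [0, 0.67, 0.4, 0, 0, 0, 0.2]]

```text
time_s: 6.82
position: [0.3857, 0.1932, 0.1014]
tcp_rot: [[-0.987, -0.158, -0.005], [-0.158, 0.987, -0.001], [0.005, -0.0, -1.0]]
force: [-0.5, 0.0, -0.1]
opening: 0.399
grasp_force: 0.0
```

Run:
```python
from h import *
from rig import *
s=telemetry.read_state();print(s["time_s"],s["position"],s["opening"],s["force"])
a=capture("scene")[:,:,::-1];b=capture("side")[:,:,::-1];cv2.imwrite("pics/sc2.png",a);cv2.imwrite("pics/sd2.png",b)
c1=cv2.resize(a[140:260,320:450],None,fx=3,fy=3);c2=cv2.resize(b[135:255,200:330],None,fx=3,fy=3)
cv2.imwrite("pics/crop2.png",np.hstack([c1,c2]))
```

```text
6.8167 [0.3856922  0.19321717 0.10144202] 0.39899158144305996 [-0.54408764  0.0430247  -0.11796569]
```

View pics/crop2.png

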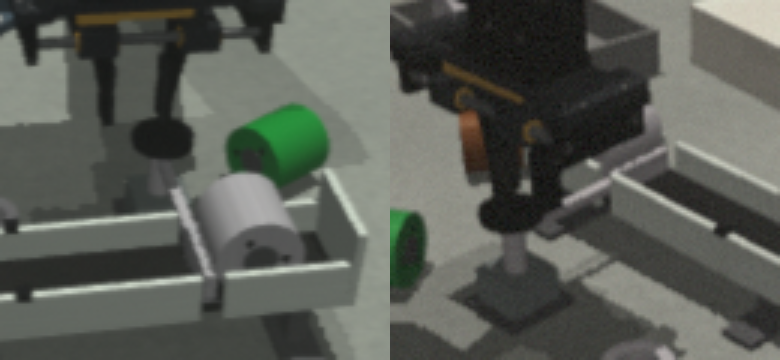

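Request:
carry_out:
  deltas:
    - [[0, 0, 0.04, 0, 0, 0, 0.2], [0, 0, 0.06, 0, 0, 0, 0.2], [0, 0, 0.19, 0, 0, 0, 0.2], [0, 0, 0.31, 0, 0, 0, 0.2], [0, 0, 0.31, 0, 0, 0, 0.2], [0, 0, 0.06, 0, 0, 0, 0.2], [-0.12, -0.18, -0.05, 0, 0, 0, 0.2], [-0.22, -0.37, -0.2, 0, 0, 0, 0.2], [-0.31, -0.56, -0.33, 0, 0, 0, 0.2], [-0.4, -0.77, -0.38, 0, 0, 0, 0.2]]

```text
time_s: 7.75
position: [0.4667, 0.0882, 0.1641]
tcp_rot: [[-0.987, -0.159, 0.005], [-0.159, 0.987, -0.0], [-0.005, -0.001, -1.0]]
force: [1.3, 0.6, 0.6]
opening: 0.401
grasp_force: 0.0
```

Request:
carry_out:
  deltas:
    - [[-0.12, -0.23, 0, 0, 0, 0, 0.2], [-0.24, -0.46, 0, 0, 0, 0, 0.2], [-0.36, -0.69, 0, 0, 0, 0, 0.2], [-0.463, -0.9, 0, 0, 0, 0, 0.2], [-0.463, -0.9, 0.06, 0, 0, 0, 0.2], [-0.463, -0.9, 0.22, 0, 0, 0, 0.2], [-0.463, -0.9, 0.33, 0, 0, 0, 0.2], [-0.463, -0.9, 0.33, 0, 0, 0, 1], [-0.463, -0.9, 0.33, 0, 0, 0, 1], [-0.463, -0.9, 0.33, 0, 0, 0, 1]]

```text
time_s: 8.58
position: [0.5551, -0.0333, 0.1122]
tcp_rot: [[-0.987, -0.159, 0.001], [-0.159, 0.987, -0.0], [-0.001, -0.001, -1.0]]
force: [-1.1, -1.4, 0.1]
opening: 0.253
grasp_force: 0.5
```

Run:
```python
from h import *
from rig import *
s=telemetry.read_state();print(s["time_s"],s["position"],s["opening"],s["force"],s["grasp_force"])
t1=s["time_s"];a=capture("scene")[:,:,::-1];t2=telemetry.read_state()["time_s"];b=capture("side")[:,:,::-1];print(t1,t2)
cv2.imwrite("pics/sc3.png",a);cv2.imwrite("pics/sd3.png",b)
cv2.imwrite("pics/crop3.png",np.vstack([cv2.resize(a[150:270,200:460],None,fx=2.5,fy=2.5),cv2.resize(b[150:270,210:470],None,fx=2.5,fy=2.5)]))
```

```text
8.5833 [ 0.55506526 -0.03326736  0.11220092] 0.2532317211245685 [-1.12455175 -1.42325753  0.10040752] 0.4590575845213607
8.5833 8.6333
```

View pics/crop3.png

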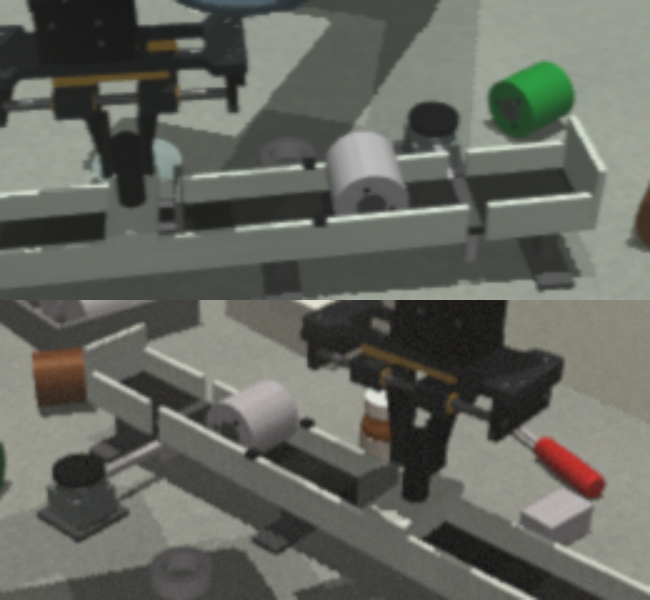

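The roller is released and rolling: its centre is at about scene (347,220), just uphill of the tabs. The knob is between the closing fingers. Next I measure the roller's position.

```bash
cat > rol.py <<'E'
from h import *
t=np.radians(9.1);ex=np.array([np.cos(t),np.sin(t)]);ey=np.array([-np.sin(t),np.cos(t)])
def rmask(im):
    i=im.astype(int);B,G,R=i[...,0],i[...,1],i[...,2]
    m=((R-G>=4)&(B-G>=1)&(R<235)&(R>90)&(R-B<30)).astype(np.uint8)
    return cv2.morphologyEx(m,cv2.MORPH_OPEN,np.ones((3,3),np.uint8))
def meas(n,im,box):
    m=rmask(im);k=np.zeros_like(m);x0,x1,y0,y1=box;k[y0:y1,x0:x1]=m[y0:y1,x0:x1]
    _,l,s,c=cv2.connectedComponentsWithStats(k);i=1+np.argmax(s[1:,4])
    o,d=ray(n,c[i]);tt=(.543-o[:2]@ex)/(d[:2]@ex);w=o+tt*d
    return s[i].tolist(),c[i].round(2).tolist(),round(w[:2]@ey+.063,4),round(w[2],4)
E
python3 - <<'E'
from rol import *
bs=(200,450,165,275);bd=(210,400,150,270)
for f in ("scene0","sc2","sc3"): print(f,meas("scene",cv2.imread(f"pics/{f}.png"),bs))
for f in ("side0","sd3"): print(f,meas("side",cv2.imread(f"pics/{f}.png"),bd))
E
```

```text
Traceback (most recent call last):
  File "rol.py", line 9, in meas
    _,l,s,c=cv2.connectedComponentsWithStats(k);i=1+np.argmax(s[1:,4])
                                                    ~~~~~~~~~^^^^^^^^^
ValueError: attempt to get argmax of an empty sequence
```

Run:
```python
from rol import *
a=cv2.imread("pics/scene0.png");b=cv2.imread("pics/side0.png")
print("roller",a[205:215:4,398:412:4].tolist());print("rim",a[243,290:300:4].tolist(),a[219,270:280:5].tolist())
c=cv2.imread("pics/sc3.png");print("roller3",c[212:222:4,340:352:4].tolist(),"rim3",c[240,300:310:4].tolist(),c[220,295].tolist())
print("side",b[172:184:4,268:280:4].tolist(),"rim",b[225,330:345:3].tolist())
d=cv2.imread("pics/sd3.png");print("sd3",d[312//1-0-0:313,300].tolist(),d[308-0:309,315].tolist(),[d[y,x].tolist() for x in (308,314,320) for y in (306,312,318)])
```

```text
roller [[[161, 161, 162], [167, 167, 167], [165, 166, 166], [156, 156, 156]], [[152, 153, 154], [164, 164, 165], [168, 169, 170], [163, 164, 163]], [[146, 146, 147], [162, 162, 163], [167, 168, 168], [163, 163, 164]]]
rim [[117, 125, 118], [104, 112, 106], [98, 105, 99]] [[93, 99, 91], [140, 151, 144]]
roller3 [[[175, 175, 176], [184, 184, 185], [186, 186, 187]], [[171, 172, 173], [179, 179, 180], [186, 187, 187]], [[167, 167, 168], [171, 172, 172], [142, 143, 143]]] rim3 [[160, 173, 164], [169, 182, 172], [172, 185, 176]] [120, 128, 122]
side [[[156, 156, 163], [157, 159, 162], [145, 146, 152]], [[132, 130, 138], [140, 141, 146], [132, 133, 138]], [[69, 71, 70], [121, 122, 125], [110, 111, 115]]] rim [[85, 89, 89], [116, 125, 122], [175, 186, 184], [88, 94, 92], [34, 32, 31]]
sd3 [[84, 86, 87]] [[81, 87, 88]] [[84, 88, 89], [79, 82, 84], [84, 89, 87], [81, 87, 86], [82, 87, 87], [80, 86, 84], [84, 85, 85], [81, 84, 86], [81, 88, 85]]
```

Run:
```python
s=open("rol.py").read()
import re
s=s.replace('m=((R-G>=4)&(B-G>=1)&(R<235)&(R>90)&(R-B<30))','m=((G-(R+B)/2<3)&(G>105)&(abs(R-B)<25))')
open("rol.py","w").write(s)
from rol import *
bs=(200,450,190,245);bd=(210,370,150,270)
for f in ("scene0","sc2","sc3"): print(f,meas("scene",cv2.imread(f"pics/{f}.png"),bs))
for f in ("side0","sd3"): print(f,meas("side",cv2.imread(f"pics/{f}.png"),bd))
```

```text
scene0 ([388, 198, 29, 22, 437], [401.11, 207.84], np.float64(0.244), np.float64(0.1111))
sc2 ([388, 198, 29, 23, 446], [400.91, 207.94], np.float64(0.2436), np.float64(0.1109))
sc3 ([332, 203, 29, 24, 486], [344.49, 213.46], np.float64(0.1287), np.float64(0.1065))
side0 ([263, 164, 27, 19, 312], [276.32, 172.37], np.float64(0.2339), np.float64(0.1103))
sd3 ([298, 182, 31, 21, 396], [314.55, 191.45], np.float64(0.1093), np.float64(0.1042))
```

Run:
```python
from rol import *
from rig import *
s=telemetry.read_state();print(s["time_s"],s["position"],s["grasp_force"])
a=capture("scene")[:,:,::-1];cv2.imwrite("pics/sc4.png",a);print(meas("scene",a,(200,450,190,245)))
for f in ("scene0","sc3","sc4"):
    g=cv2.GaussianBlur(cv2.imread(f"pics/{f}.png").max(axis=2).astype(float),(3,3),0);m=rmask(cv2.imread(f"pics/{f}.png"))
    x0={"scene0":401,"sc3":345,"sc4":339}[f];dy={"scene0":0,"sc3":5.5,"sc4":6}[f]
    for r in (203,206):
        r=int(r+dy);xs=np.where(m[r,x0-20:x0+20])[0]+x0-20;print(f,r,xs.min(),xs.max())
print(telemetry.read_state()["time_s"])
```

```text
8.6833 [ 0.5550681  -0.03323963  0.11221979] 30.00059399753809
([324, 203, 30, 24, 501], [337.2, 214.13], np.float64(0.114), np.float64(0.1061))
scene0 203 389 411
scene0 206 381 413
sc3 208 333 356
sc3 211 332 357
sc4 209 325 349
sc4 212 324 350
8.7333
```

```bash
cat > sim.py <<'E'
import numpy as np, itertools
H=1/480
def cat(ts,ac,v1,th,ad,vf,T=3.4):   # row-end positions of the catcher (12 Hz)
    t=np.arange(0,T,H);v=np.zeros_like(t);x=0
    for i in range(1,len(t)):
        if t[i]<ts: v[i]=0
        elif t[i]<th: v[i]=min(v1,v[i-1]+ac*H)
        else: v[i]=max(vf,v[i-1]-ad*H)
    p=np.cumsum(v)*H
    rt=np.arange(0,T,1/12);return rt,np.interp(rt,t,p)
def run(rt,rp,g,v,a,y0):
    # g gap (roller to buffer), roller travel x, returns peak squash, y when v<.055 for .3 s, final
    n=int(rt[-1]/H);t=np.arange(n)*H;c=np.interp(t,rt,rp);x=0;pk=0;slow=0;ys=None;so=0
    for i in range(n):
        s=x-g-c[i];vc=(c[i]-c[i-1])/H if i else 0
        f=max(0,20*s+1.0*(v-vc)) if s>0 else 0
        acc=a-f/.9
        v+=acc*H
        if v<0: v=0
        x+=v*H;pk=max(pk,s)
        slow=slow+H if v<.055 else 0
        if slow>.3 and ys is None: ys=y0-x
    return pk,ys,v,s
E
cat > opt.py <<'E'
import sys
from sim import *
G,V,A,Y=map(float,sys.argv[1:5])
best=[]
sc=[(G+dg,V+dv,A+da) for dg in(-.005,.005) for dv in(-.012,.012) for da in(-.015,.015)]
for ts,ac,v1,dt,ad in itertools.product([0,.083,.167,.25,.333,.417],[.3,.5,.8],[.1,.12,.14,.16],[.35,.5,.7,.9],[.08,.11,.14,.18]):
    rt,rp=cat(ts,ac,v1,ts+dt,ad,.035)
    r=[run(rt,rp,*s,Y) for s in sc[::7]]
    if any(q[1] is None or q[1]<-.2 for q in r): continue
    best.append((max(q[0] for q in r),(ts,ac,v1,dt,ad)))
best.sort();out=[]
for b,p in best[:25]:
    rt,rp=cat(p[0],p[1],p[2],p[0]+p[3],p[4],.035);r=[run(rt,rp,*s,Y) for s in sc]
    out.append((max(q[0] for q in r),min(-9 if q[1] is None else q[1] for q in r),p))
out=[o for o in out if o[1]>-.205];out.sort()
for o in out[:4]: print([round(o[0],4),round(o[1],3)],o[2])
p=out[0][2];rt,rp=cat(p[0],p[1],p[2],p[0]+p[3],p[4],.035);print((rp/.15).round(3).tolist())
E
time python3 opt.py .0986 .167 .1 .111
```

```text
[np.float64(0.0194), np.float64(-0.188)] (0.333, 0.5, 0.16, 0.7, 0.14)
[np.float64(0.0194), np.float64(-0.169)] (0.333, 0.5, 0.16, 0.7, 0.18)
[np.float64(0.0199), np.float64(-0.189)] (0.417, 0.8, 0.16, 0.5, 0.11)
[np.float64(0.0199), np.float64(-0.165)] (0.417, 0.8, 0.16, 0.5, 0.14)
[0.0, 0.0, 0.0, 0.0, 0.0, 0.012, 0.048, 0.107, 0.188, 0.277, 0.366, 0.455, 0.544, 0.631, 0.713, 0.788, 0.856, 0.919, 0.974, 1.023, 1.066, 1.102, 1.132, 1.155, 1.174, 1.194, 1.213, 1.233, 1.252, 1.272, 1.291, 1.31, 1.33, 1.349, 1.369, 1.388, 1.408, 1.427, 1.447, 1.466, 1.485]
real	0m5.228s
user	0m5.459s
sys	0m0.029s
```

Run:
```python
from rol import *
from rig import *
import json
o0=.25-.2438;D=[(8.5833,.1287+o0),(8.6833,.114+o0)];S=[(8.6333,.1254)]
for i in range(3):
    t=telemetry.read_state()["time_s"];a=capture("scene")[:,:,::-1];cv2.imwrite(f"pics/q{i}.png",a)
    r=meas("scene",a,(200,450,190,250));D.append((t,r[2]+o0));print(t,r)
    
print(telemetry.read_state()["time_s"],D)
D=np.array(D,float);tt=D[:,0]-8.8
from scipy.optimize import least_squares
print("lin",np.polyfit(tt,D[:,1],1))
for a in (.08,.1,.12): c=np.polyfit(tt,D[:,1]+.5*a*tt**2,1);print(a,c,(D[:,1]+.5*a*tt**2-np.polyval(c,tt)).round(4),"d,v2/2d",c[0]**2/2/(.25-c[1]))
```

```text
8.7333 ([320, 203, 30, 24, 502], [333.23, 214.42], np.float64(0.106), np.float64(0.106))
8.7833 ([316, 204, 30, 24, 508], [329.32, 214.89], np.float64(0.0981), np.float64(0.1055))
8.8333 ([312, 204, 30, 24, 514], [325.43, 215.07], np.float64(0.0903), np.float64(0.1057))
8.8833 [(8.5833, 0.13490000000000002), (8.6833, 0.12020000000000002), (8.7333, np.float64(0.11220000000000001)), (8.7833, np.float64(0.10430000000000002)), (8.8333, np.float64(0.09650000000000002))]
lin [-0.15402703  0.10180613]
0.08 [-0.16152519  0.10176233] [ 0.      0.0001 -0.0002 -0.0001  0.0002] d,v2/2d 0.08800188027211354
0.1 [-0.16339973  0.10175139] [ 0.0001  0.0001 -0.0002 -0.0002  0.0002] d,v2/2d 0.09004964976274106
0.12 [-0.16527427  0.10174044] [ 0.0002 -0.     -0.0003 -0.0002  0.0003] d,v2/2d 0.09212081783037751
```

```bash
sed -i 's/dv in(-.012,.012) for da in(-.015,.015)/dv in(-.005,.005) for da in(-.012,.012)/; s/\[.1,.12,.14,.16\]/[.14,.16,.18,.2,.22]/; s/\[0,.083,.167,.25,.333,.417\]/[0,.05,.1,.15,.2,.25,.3]/; s/\[.3,.5,.8\]/[.4,.6,.9]/; s/\[.08,.11,.14,.18\]/[.06,.08,.1,.12,.15,.18]/; s/<-.2 for/<-.212 for/; s/>-.205/>-.22/' opt.py
sed -i 's/dg in(-.005,.005)/dg in(-.004,.004)/' opt.py
time python3 opt.py .075 .170 .09 .0875
```

```text
[np.float64(0.0152), np.float64(-0.214)] (0.2, 0.4, 0.18, 0.5, 0.1)
[np.float64(0.0152), np.float64(-0.188)] (0.2, 0.4, 0.18, 0.5, 0.12)
[np.float64(0.0154), np.float64(-0.209)] (0.3, 0.9, 0.18, 0.5, 0.12)
[np.float64(0.0159), np.float64(-0.159)] (0.2, 0.4, 0.18, 0.5, 0.15)
[0.0, 0.0, 0.0, 0.004, 0.025, 0.064, 0.123, 0.199, 0.294, 0.393, 0.488, 0.578, 0.663, 0.744, 0.82, 0.892, 0.959, 1.021, 1.079, 1.132, 1.18, 1.224, 1.263, 1.298, 1.328, 1.353, 1.374, 1.393, 1.413, 1.432, 1.452, 1.471, 1.49, 1.51, 1.529, 1.549, 1.568, 1.588, 1.607, 1.627, 1.646]
real	0m11.248s
user	0m11.187s
sys	0m0.034s
```

```bash
cat > opt2.py <<'E'
import numpy as np
from scipy.optimize import minimize
H=1/240
G,V,A,Y=.075,.170,.09,.0875
S=np.array([(G+g,V+v,A+a,m) for g in(-.005,0,.005) for v in(-.006,.006) for a in(-.012,.012) for m in (.8,1.0)])
kt=np.array([0,.15,.3,.45,.6,.75,.95,1.2,1.5,1.8,2.1,2.4,2.8,3.4])
t=np.arange(0,3.4,H);rt=np.arange(0,3.41,1/12)
def rows(k):
    v=np.interp(t,kt,np.r_[0,np.clip(k,0,.3),.035]);p=np.cumsum(v)*H;return np.interp(rt,t,p)
def sim(rp):
    c=np.interp(t,rt,rp);vc=np.gradient(c,H);n=len(S);x=np.zeros(n);v=S[:,1].copy();pk=np.zeros(n);sl=np.zeros(n);ys=np.full(n,-9.)
    for i in range(len(t)):
        s=x-S[:,0]-c[i];f=np.where(s>0,np.maximum(0,20*s+(v-vc[i])),0)
        v=np.maximum(0,v+(S[:,2]-f/S[:,3])*H);x=x+v*H;pk=np.maximum(pk,s)
        sl=np.where(v<.05,sl+H,0);ys=np.where((sl>.35)&(ys<-8),Y-x,ys)
    return pk,ys,v,s
def cost(k):
    pk,ys,v,s=sim(rows(k));return pk.max()+.1*pk.mean()+.2*np.clip(-.215-ys,0,.3).max()+1e-3*np.sum(np.clip(-k,0,1))
k0=np.array([0,.04,.1,.16,.18,.17,.15,.12,.09,.06,.04,.035])
best=None
rng=np.random.default_rng(0)
for j in range(4):
    r=minimize(cost,k0 if j==0 else best.x+rng.normal(0,.015,len(k0)),method="Nelder-Mead",options=dict(maxfev=700,adaptive=True))
    if best is None or r.fun<best.fun: best=r
pk,ys,v,s=sim(rows(best.x));print(pk.max(),pk.min(),ys.min(),ys.max(),v.max(),best.x.round(3));print((rows(best.x)/.15).round(3).tolist())
E
time timeout 400 python3 opt2.py
```

```text
0.015069364086691642 0.008807946777192377 -0.2149684215479665 -0.1956452005174917 0.06070950927771058 [0.002 0.036 0.101 0.179 0.169 0.172 0.135 0.093 0.069 0.03  0.045 0.043]
[0.0, 0.0, 0.002, 0.011, 0.031, 0.069, 0.128, 0.211, 0.309, 0.404, 0.499, 0.594, 0.688, 0.776, 0.857, 0.931, 0.998, 1.059, 1.114, 1.164, 1.21, 1.252, 1.291, 1.323, 1.35, 1.37, 1.388, 1.407, 1.429, 1.454, 1.478, 1.503, 1.527, 1.551, 1.575, 1.598, 1.62, 1.642, 1.664, 1.684, 1.705]
real	0m48.276s
user	0m48.679s
sys	0m0.058s
```

Run:
```python
from rol import *
a=cv2.imread("pics/q2.png");cv2.imwrite("pics/crop4.png",cv2.resize(a[185:255,235:365],None,fx=6,fy=6,interpolation=cv2.INTER_CUBIC))
```

```text
(no output)
```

View pics/crop4.png

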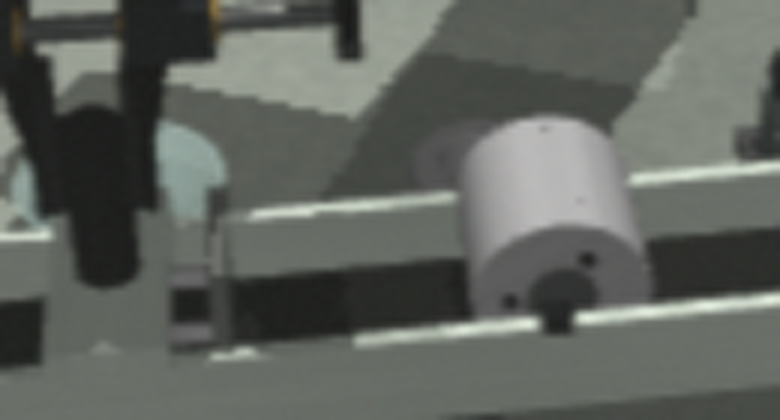

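Run:
```python
from rol import *
def lp(p,lat):
    o,d=ray("scene",p);w=o+d*(lat-o[:2]@ex)/(d[:2]@ex);return (w[:2]@ey+.063).round(4),w[2].round(4)
print("face",lp((328.7,233.3),.573),"edges",lp((235+471/6,233.3),.573),lp((235+652/6,233.3),.573))
print("tab",lp((328.1,238.3),.580))
print("plate near",lp((273.2,235),.568),"far",lp((235+228/6,185+190/6),.518))
```

```text
face (np.float64(0.0934), np.float64(0.083)) edges (np.float64(0.0633), np.float64(0.0857)) (np.float64(0.1232), np.float64(0.0803))
tab (np.float64(0.0914), np.float64(0.0762))
plate near (np.float64(-0.0153), np.float64(0.0845)) far (np.float64(-0.0144), np.float64(0.0917))
```

```bash
sed -i 's/^G,V,A,Y=.*/G,V,A,Y=.0715,.172,.091,.0845/; s/(-.005,0,.005)/(-.003,0,.003)/; s/(-.006,.006)/(-.004,.004)/; s/(-.012,.012)/(-.008,.008)/; s/-.215-ys/-.218-ys/; s/range(4)/range(5)/' opt2.py; timeout 400 python3 opt2.py
```

```text
0.013077291911892552 0.008386892769181753 -0.21797689198366277 -0.2033293594310014 0.041893614261042045 [0.002 0.035 0.115 0.191 0.172 0.17  0.129 0.1   0.066 0.039 0.036 0.042]
[0.0, 0.0, 0.002, 0.01, 0.03, 0.072, 0.139, 0.23, 0.333, 0.432, 0.527, 0.622, 0.715, 0.801, 0.879, 0.951, 1.018, 1.08, 1.137, 1.19, 1.238, 1.28, 1.317, 1.349, 1.378, 1.402, 1.424, 1.444, 1.465, 1.485, 1.506, 1.527, 1.549, 1.572, 1.595, 1.618, 1.641, 1.663, 1.684, 1.704, 1.725]
```

The enlarged view puts the roller's end face at crop x 471–652, centre 562, so y ≈ 0.093. The buffer face is at crop x ≈ 229, so y ≈ −0.015. I'm starting the catch now.

Request:
carry_out:
  deltas:
    - [[0, 0, 0, 0, 0, 0, 1], [0, -0.002, 0, 0, 0, 0, 1], [0, -0.01, 0, 0, 0, 0, 1], [0, -0.03, 0.001, 0, 0, 0, 1], [0, -0.072, 0.002, 0, 0, 0, 1], [0, -0.139, 0.004, 0, 0, 0, 1], [0, -0.23, 0.007, 0, 0, 0, 1], [0, -0.333, 0.01, 0, 0, 0, 1], [0, -0.432, 0.013, 0, 0, 0, 1], [0, -0.527, 0.016, 0, 0, 0, 1]]

```text
time_s: 9.72
position: [0.5677, -0.1125, 0.1095]
tcp_rot: [[-0.987, -0.158, 0.001], [-0.158, 0.987, -0.0], [-0.001, -0.001, -1.0]]
force: [-0.2, 1.2, 4.7]
opening: 0.244
grasp_force: 30.0
```

Request:
carry_out:
  deltas:
    - [[0, -0.095, 0.003, 0, 0, 0, 1], [0, -0.188, 0.006, 0, 0, 0, 1], [0, -0.274, 0.008, 0, 0, 0, 1], [0, -0.352, 0.011, 0, 0, 0, 1], [0, -0.424, 0.013, 0, 0, 0, 1], [0, -0.491, 0.015, 0, 0, 0, 1], [0, -0.553, 0.017, 0, 0, 0, 1], [0, -0.61, 0.019, 0, 0, 0, 1], [0, -0.663, 0.02, 0, 0, 0, 1], [0, -0.711, 0.022, 0, 0, 0, 1]]

```text
time_s: 10.55
position: [0.5845, -0.2179, 0.1059]
tcp_rot: [[-0.987, -0.158, 0.001], [-0.158, 0.987, -0.001], [-0.001, -0.001, -1.0]]
force: [-0.5, -0.1, 6.5]
opening: 0.246
grasp_force: 30.0
```

Request:
carry_out:
  deltas:
    - [[0, -0.042, 0.001, 0, 0, 0, 1], [0, -0.079, 0.002, 0, 0, 0, 1], [0, -0.111, 0.003, 0, 0, 0, 1], [0, -0.14, 0.004, 0, 0, 0, 1], [0, -0.164, 0.005, 0, 0, 0, 1], [0, -0.186, 0.006, 0, 0, 0, 1], [0, -0.206, 0.006, 0, 0, 0, 1], [0, -0.227, 0.007, 0, 0, 0, 1], [0, -0.247, 0.008, 0, 0, 0, 1], [0, -0.268, 0.008, 0, 0, 0, 1]]

```text
time_s: 11.38
position: [0.5908, -0.257, 0.1046]
tcp_rot: [[-0.987, -0.158, 0.001], [-0.158, 0.987, -0.0], [-0.001, -0.001, -1.0]]
force: [-0.1, 1.0, 5.4]
opening: 0.243
grasp_force: 30.0
```

Run:
```python
from rol import *
from rig import *
s=telemetry.read_state();p=s["position"];print(s["time_s"],p,s["force"],"knob y",p[:2]@ey+.063,p[:2]@ex)
t=s["time_s"];a=capture("scene")[:,:,::-1];cv2.imwrite("pics/r0.png",a);a2=capture("scene")[:,:,::-1];print(t,meas("scene",a,(80,300,190,265)),meas("scene",a2,(80,300,190,265)))
cv2.imwrite("pics/crop5.png",cv2.resize(a2[185:275,130:290],None,fx=5,fy=5,interpolation=cv2.INTER_CUBIC))
```

```text
11.3833 [ 0.59076411 -0.25696668  0.10455721] [-0.11974487  0.98541787  5.35200093] knob y -0.2841665609574576 0.542687284577975
11.3833 ([177, 221, 9, 21, 126], [181.21, 231.54], np.float64(-0.1945), np.float64(0.0891)) ([177, 222, 9, 20, 114], [180.81, 231.54], np.float64(-0.1952), np.float64(0.0892))
```

View pics/crop5.png

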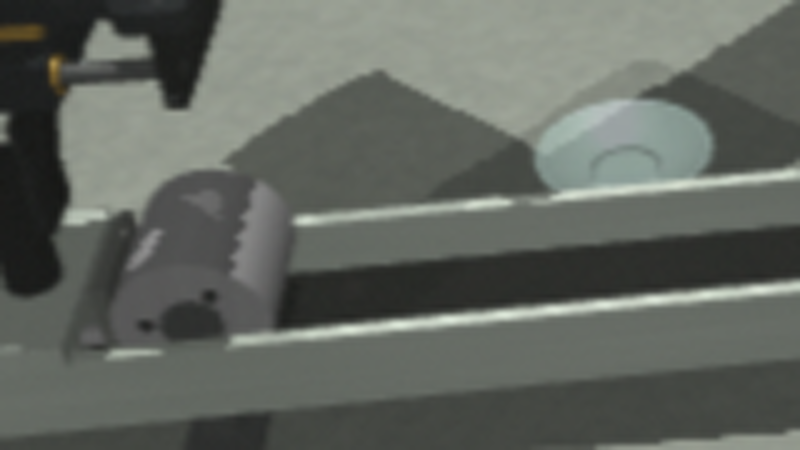

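The roller is up against the buffer, with its end-face centre at scene (168,249), and is almost standing.

Run:
```python
from rol import *
from rig import *
def lp(p,lat):
    o,d=ray("scene",p);w=o+d*(lat-o[:2]@ex)/(d[:2]@ex);return (w[:2]@ey+.063).round(4),w[2].round(4)
print(lp((168.5,248.5),.573),lp((130+278/5,249),.573),lp((130+112/5,249),.573))
print(telemetry.read_state()["time_s"])
for i in range(4):
    a=capture("scene")[:,:,::-1];print(meas("scene",a,(80,300,190,265))[1])
```

```text
(np.float64(-0.2166), np.float64(0.0735)) (np.float64(-0.1852), np.float64(0.0692)) (np.float64(-0.2464), np.float64(0.0751))
11.4833
[180.45, 231.98]
[180.28, 232.0]
[180.31, 232.73]
[180.42, 231.95]
```

Request:
carry_out:
  deltas:
    - [[0, -0.008, 0, 0, 0, 0, 1], [0, -0.02, 0, 0, 0, 0, 1], [0, -0.034, 0.001, 0, 0, 0, 1], [0, -0.048, 0.001, 0, 0, 0, 1], [0, -0.063, 0.002, 0, 0, 0, 1], [0, -0.078, 0.002, 0, 0, 0, 1], [0, -0.093, 0.002, 0, 0, 0, 1], [0, -0.108, 0.003, 0, 0, 0, 1], [0, -0.123, 0.003, 0, 0, 0, 1], [0, -0.138, 0.004, 0, 0, 0, 1]]

```text
time_s: 12.52
position: [0.5939, -0.2768, 0.1039]
tcp_rot: [[-0.987, -0.158, 0.0], [-0.158, 0.987, -0.0], [-0.0, -0.0, -1.0]]
force: [-0.3, 0.8, 5.8]
opening: 0.245
grasp_force: 30.0
```

Request:
carry_out:
  deltas:
    - [[0, -0.014, 0, 0, 0, 0, 1], [0, -0.028, 0, 0, 0, 0, 1], [0, -0.042, 0.001, 0, 0, 0, 1], [0, -0.056, 0.001, 0, 0, 0, 1], [0, -0.07, 0.002, 0, 0, 0, 1], [0, -0.084, 0.002, 0, 0, 0, 1], [0, -0.098, 0.002, 0, 0, 0, 1], [0, -0.112, 0.003, 0, 0, 0, 1], [0, -0.126, 0.003, 0, 0, 0, 1], [0, -0.14, 0.004, 0, 0, 0, 1]]

```text
time_s: 13.35
position: [0.5973, -0.2977, 0.1032]
tcp_rot: [[-0.987, -0.158, 0.0], [-0.158, 0.987, -0.0], [-0.0, -0.0, -1.0]]
force: [0.2, 0.8, 5.7]
opening: 0.242
grasp_force: 30.0
```

Request:
carry_out:
  deltas:
    - [[0, -0.014, 0, 0, 0, 0, 1], [0, -0.028, 0, 0, 0, 0, 1], [0, -0.042, 0.001, 0, 0, 0, 1], [0, -0.056, 0.001, 0, 0, 0, 1], [0, -0.07, 0.002, 0, 0, 0, 1], [0, -0.084, 0.002, 0, 0, 0, 1], [0, -0.098, 0.002, 0, 0, 0, 1], [0, -0.112, 0.003, 0, 0, 0, 1], [0, -0.126, 0.003, 0, 0, 0, 1], [0, -0.135, 0.004, 0, 0, 0, 1]]

```text
time_s: 14.18
position: [0.6005, -0.3179, 0.1025]
tcp_rot: [[-0.987, -0.158, 0.001], [-0.158, 0.987, -0.0], [-0.001, -0.0, -1.0]]
force: [0.2, 0.9, 5.7]
opening: 0.244
grasp_force: 30.0
```

Run:
```python
from rol import *
from rig import *
s=telemetry.read_state();p=s["position"];print(s["time_s"],p,s["force"],"knob y",p[:2]@ey+.063)
for i in range(2): a2=capture("scene")[:,:,::-1];print(meas("scene",a2,(60,200,190,275)))
cv2.imwrite("pics/crop6.png",cv2.resize(a2[185:275,90:250],None,fx=5,fy=5,interpolation=cv2.INTER_CUBIC))
```

```text
14.1833 [ 0.60049073 -0.31789545  0.10248429] [0.21355247 0.93640617 5.68453503] knob y -0.345866811675047
([143, 223, 16, 21, 232], [151.11, 232.74], np.float64(-0.2515), np.float64(0.0913))
([143, 223, 16, 21, 233], [151.03, 232.81], np.float64(-0.2517), np.float64(0.0911))
```

View pics/crop6.png

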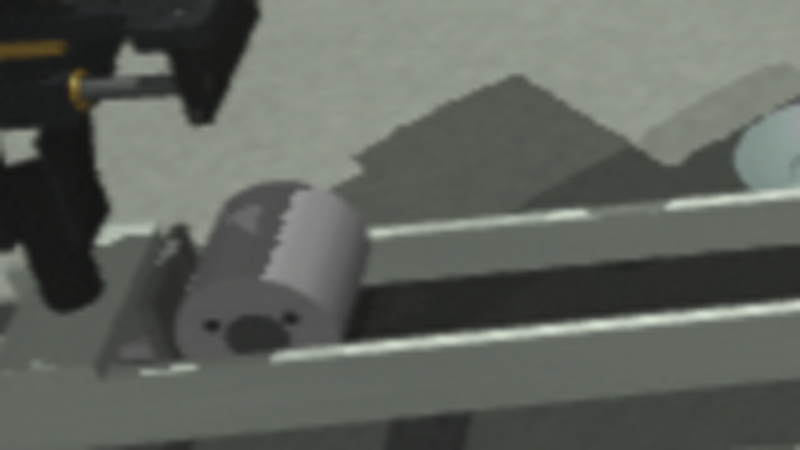

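The crop shows the roller standing clear of the buffer plate, with its end-face centre at about scene (141,252). I'll let go and lift away, then check the seat.

Request:
carry_out:
  deltas:
    - [[0, 0, 0, 0, 0, 0, 0.2], [0, 0, 0, 0, 0, 0, 0.2], [0, 0, 0, 0, 0, 0, 0.2], [0, 0, 0, 0, 0, 0, 0.2], [0, 0, -0.08, 0, 0, 0, 0.2], [0, 0, -0.2, 0, 0, 0, 0.2], [0, 0, -0.35, 0, 0, 0, 0.2], [0, 0, -0.5, 0, 0, 0, 0.2], [0, 0, -0.6, 0, 0, 0, 0.2], [0, 0, -0.6, 0, 0, 0, 0.2]]

```text
time_s: 15.12
position: [0.6024, -0.3191, 0.1975]
tcp_rot: [[-0.987, -0.158, 0.007], [-0.158, 0.987, -0.005], [-0.006, -0.006, -1.0]]
force: [1.6, -0.6, -0.3]
opening: 0.399
grasp_force: 0.0
```

Run:
```python
from rol import *
from rig import *
import time
def lp(p,lat):
    o,d=ray("scene",p);w=o+d*(lat-o[:2]@ex)/(d[:2]@ex);return (w[:2]@ey+.063).round(4)
print(lp((90+177/5,251),.573),lp((90+347/5,251),.573))
s=telemetry.read_state();print(s["time_s"],s["position"],s["force"],s["grasp_force"])
for i in range(3): a2=capture("scene")[:,:,::-1];print(meas("scene",a2,(60,200,190,275)))
cv2.imwrite("pics/crop7.png",cv2.resize(a2[185:275,60:260],None,fx=4,fy=4,interpolation=cv2.INTER_CUBIC))
```

```text
-0.2965 -0.2347
15.1167 [ 0.60235417 -0.31905956  0.19746638] [ 1.63742647 -0.60077363 -0.31406552] 0.0
([138, 222, 21, 22, 332], [148.59, 232.23], np.float64(-0.2559), np.float64(0.093))
([138, 222, 21, 22, 328], [148.71, 232.33], np.float64(-0.2557), np.float64(0.0927))
([139, 222, 20, 22, 319], [148.92, 232.29], np.float64(-0.2553), np.float64(0.0928))
```

View pics/crop7.png

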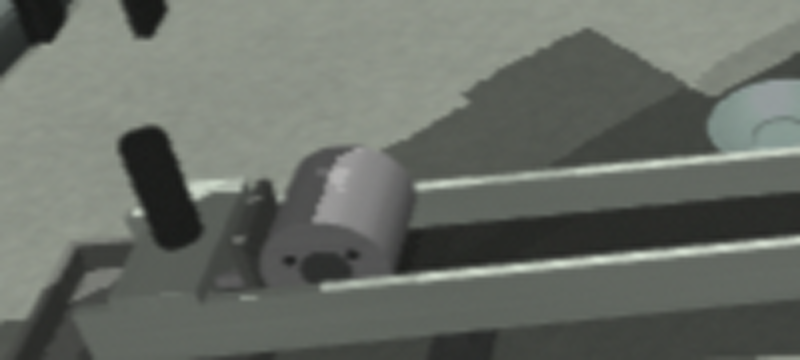

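Request:
carry_out:
  deltas:
    - [[0, 0, -0.1, 0, 0, 0, 0.2], [0, 0, -0.2, 0, 0, 0, 0.2], [0, 0, -0.2, 0, 0, 0, 0.2], [0, 0, -0.2, 0, 0, 0, 0.2], [0, 0, -0.2, 0, 0, 0, 0.2], [0, 0, -0.2, 0, 0, 0, 0.2], [0, 0, -0.2, 0, 0, 0, 0.2], [0, 0, -0.2, 0, 0, 0, 0.2], [0, 0, -0.2, 0, 0, 0, 0.2], [0, 0, -0.2, 0, 0, 0, 0.2]]

```text
time_s: 16.1
position: [0.6001, -0.3175, 0.2221]
tcp_rot: [[-0.987, -0.158, -0.0], [-0.158, 0.987, 0.0], [0.0, 0.0, -1.0]]
force: [0.7, 0.1, 0.2]
opening: 0.401
grasp_force: 0.0
```

Run:
```python
from rol import *
from rig import *
import sys
def lp(p,lat):
    o,d=ray("scene",p);w=o+d*(lat-o[:2]@ex)/(d[:2]@ex);return (w[:2]@ey+.063).round(4)
P=[]
for i in range(5): a2=capture("scene")[:,:,::-1];P.append(meas("scene",a2,(60,200,190,275))[1])
print(P)
g=cv2.GaussianBlur(a2.max(axis=2),(3,3),0).astype(int);print(g[250,118:135].tolist(),g[250,150:170].tolist())
print(lp((60+327/4,185+264/4),.573),lp((125.5,250),.573),lp((159,250),.573))
```

```text
[[148.21, 232.21], [148.2, 232.2], [148.24, 232.2], [148.2, 232.2], [148.23, 232.17]]
[68, 65, 63, 59, 55, 53, 59, 73, 84, 86, 86, 83, 73, 58, 51, 58, 67] [82, 84, 85, 85, 85, 85, 82, 74, 61, 47, 37, 33, 34, 37, 39, 39, 39, 40, 40, 40]
-0.2669 -0.2957 -0.2349
```

```bash
python3 -c "
from rig import job
print(job.hand_in())"
```

```text
the job is handed in; nothing more can be done
None
```

The job is handed in, with no verdict returned: the roller was released, caught on the moving buffer and eased down, and lies at rest at chute y ≈ -0.266 by camera (seat at -0.27), with the hand clear; I could not measure the spring squash directly (my model put its worst case at about 13 mm).

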